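Open the sphere gap by one turn of the hand wheel

ROBOT

A 6-joint arm with a two-finger parallel gripper is mounted at the origin on the work surface. World frame = base frame: x ahead of the robot, y to its left, z up, the work surface at z = 0. Lengths are in m, angles in rad, forces in N, time in s.
With the tool pointing down it reaches from about 0.35 to 0.775 m from the base axis. Payload 7.3 kg.
Tool frame: the origin (TCP) lies at the very end of the fingers, on their centre line; the grasp point (between the pads) lies 19 mm behind it; z points along the fingers, y is the line along which they close (so a half turn about z gives the same grasp; the last joint's range is limited). The gripper opens to 92 mm and grips with 3 to 60 N. Pads are 19 mm wide; open, the fingers measure 130 mm over their backs; the gripper's body (75 mm by 190 mm) begins 47 mm behind the grasp point.
Start: joints at [0.982, 0.342, 1.524, -0, 1.275, -0.146], TCP at [0.225, 0.474, 0.19] pointing down, gripper open.
Joint ranges: [-2.53, 2.53], [-0.77, 2.02], [0.04, 2.7], [-1, 4.14], [0.28, 2.66], [-3.11, 3.11]. Speed limits (rad/s): [2.57, 2.57, 3.14, 3.14, 3.14, 3.14].

INTERFACE

Orientations are given as [roll, pitch, yaw] about the fixed x, y, z axes, in that order (R = Rz(yaw) Ry(pitch) Rx(roll)).
In Python, from cell import * gives the robot as it stands.
- The arm moves only by the tool step_arm, never from a script. Its argument "commands" is a list of rows, each a list of 7 numbers: the opening, from 0 (shut) to 1 (fully open), then the shift along the world's x, y, z in cm, then the turn, a rotation vector about the world's x, y, z in rad. A call has 1 to 5 rows; each row is the pose to reach, as a shift and turn from the pose commanded when the call began; what a row does not reach only later rows make up. A row lasts 1/12 s, in which the tool goes at most 41.7 mm and 7.16 degrees, less where a joint would pass 70% of its speed; a pose out of reach is approached as far as the arm can. A call with a gripper value outside its range is refused whole. The fingers move at their own pace and stop on an object; "grip_force" is the grip in N (left out, the last holds). Time passes only in rows, so rows that repeat a pose let the fingers close. It gives the time, the measured TCP pose, the force, the opening and the grip force at its end, in the units of the state.
- observe(): the state, without advancing time (a new reading comes with each control period).
- read_camera(name): name is "scene" or "top" or "wrist"; returns the picture (400x640x3 uint8, red, green, blue); there is no depth.
- camera_model(name): a dict with "vfov" (degrees; the focal length in pixels is half the picture's height over the tangent of half this angle, whatever the lens; pixels are square), "cx", "cy" (the principal point, pixels), "k1" (the pictures are not rectified: a ray, as slopes to the right and down, at radius r is drawn at 1 + k1 r^2 times it, then the intrinsics apply), "world_to_cam" (4x4, takes a point from world to camera coordinates). Camera axes: x right, y up, looking along -z (the intrinsics and any distortion apply to the point x, -y, -z); pixel columns grow to the right and rows downward; lengths in m; the calibration is good to about 2 mm. A picture is of the moment at which its call begins: read the wrist's pose just before it. camera_model takes no time and is no camera call; for the wrist camera it gives the pose at the moment of the call.
- hand_in(): hands the job in; it is judged then, once.
The state is a dict: "time": time; "qpos": joint angles; "qvel": joint speeds; "joint_efforts": joint torques, N m; "tool_pos": TCP position; "tool_rot": TCP orientation; "contact_force": force on the tool from outside, world axes, zero at the start; "torque": the same for the moment, N m; "opening": finger opening in m; "grip_force": force on a finger pad.
Only numpy, scipy, OpenCV 4.12 (cv2) and the standard library are available. Lean on these libraries where they do the work, as an engineer would, in place of code of your own. Each camera call takes 0.05 s, during which the arm holds its last target. There are 200 camera calls.

TASK

Open the spark gap by one step: with the fingertips, and without gripping anything, push the hand wheel round by its upright red handle through exactly one full turn, clockwise as seen from above, so that the handle comes back to where it stood at the start. Then press the green button on the grey control box fully down and let it come up again. Leave all the other things on the bench where they lie.

Things in the scene. Friction and masses are not known exactly. Their poses are not given: they have to be found in the camera images.
- wheel (a joint): Angle (rad) of the black hand wheel, growing clockwise seen from above; starts anywhere in 0 to 5.5, range -6.6 to 18.8; one turn is 6.283. The wheel lies level on top of a blue gear box. About 2 N pushed on its handle turns it against steady friction, and it stops where it is left. A clockwise turn draws the nearer copper ball 10 mm away from the other.
- wheel_hub (a point): Point on the wheel's vertical axis at the top of its steel hub, 140 mm over the table. The rim (18 mm thick bar, 150 mm across its middle line, top 139 mm over the table) and the three spokes are no higher than the hub: the space over the wheel is free but for the handle. Its x axis points to the handle and turns with the wheel.
- handle_top (a point): Middle of the top of the upright red handle, 192 mm over the table: a square bar, 28 mm over its raised faces, that stands straight up from the rim 75 mm from the wheel's axis, at the end of the one red spoke; bare from 140 to 192 mm over the table. Fixed to the wheel; it does not spin by itself.
- grip: The same red handle; its origin is the middle of its foot, 136 mm over the table; z up, x points away from the wheel's axis.
- pad_trail: Raised face (14 mm wide, 3 mm thick, 54 mm tall) on the handle's trailing side: the one to push for a clockwise turn. Origin at the handle's foot, on its centre line.
- pad_lead: Like raised face on the handle's leading side. Same origin.
- pad_in: Like raised face on the handle's side towards the hub. Same origin.
- pad_out: Like raised face on the handle's side away from the hub. Same origin.
- gap_unit: The whole sphere-gap unit, fixed to the bench. Origin on the table under the wheel's axis, z up. Aluminium base 150 mm in x, in y from -100 to +440 mm, 18 mm high; at its -y end the blue gear box 140 x 170 mm, top at 102 mm; towards +y two white insulators with copper balls, tops 181 mm over the table.
- confirm (a joint): Travel (m) of the green push button: 0 up, 0.006 fully down; it springs back. Fully down takes 4 N.
- confirm_top (a point): Middle of the top of the green button (32 mm across), about 78 mm over the table when up, on a grey control box 100 x 120 x 60 mm fixed to the bench on the right; the button goes straight down.
- meter: Bystander: loose yellow handheld meter 170 x 85 x 40 mm, lying flat. Origin under its middle.
- jar: Bystander: loose jar with red cap, 60 mm across, 85 mm tall, standing. Origin under its middle.
- bushing: Bystander: loose white porcelain bushing, 56 mm across, 85 mm tall, standing. Origin under its middle.
- driver: Bystander: loose orange screwdriver 180 mm long, lying in front of the unit.
- spanner: Bystander: loose steel spanner 170 mm long, lying behind the unit.
- fusebox: Bystander: loose cardboard box 70 x 100 x 45 mm. Origin under its middle.
Mind the look-alikes: they are no part of the job. There is more than one size of the part that bears confirm; the job needs the largest.

How it is judged:
On the way, in this order (a step that is already met when the one before it is completed fails the run):
1. the wheel is about half way round and is being pushed by its handle (distance of handle_top from where it was at the start of the episode above 0.12 m and contact force between the fingers and grip above 0.3 N).
2. the wheel has made one full clockwise turn and stands still (distance of handle_top from where it was at the start of the episode below 0.014 m and value of joint wheel between 6.05 and 11.95 rad and velocity of joint wheel between -0.1 and 0.1 rad/s), for 0.3 s.
3. the green button is pressed fully down (value of joint confirm above 0.005 m).
At the end, for the whole second after the job is handed in: The wheel has gone one whole turn clockwise, its handle within 14 mm (about 11 degrees) of where it stood at the start, and is at rest; the button was pressed after that (more than 5 of its 6 mm) and is up again; every loose bystander is within 30 mm of where it was (distance of handle_top from where it was at the start of the episode below 0.014 m and value of joint wheel between 6.05 and 11.95 rad and velocity of joint wheel between -0.05 and 0.05 rad/s and value of joint confirm below 0.0015 m and distance of each of meter, jar, bushing, driver, spanner, fusebox from where it was at the start of the episode below 0.03 m); the robot touches nothing.
It fails at once if the handle is pinched: pressed on two opposite sides at once ((contact force between the fingers and pad_lead above 0.8 N and contact force between the fingers and pad_trail above 0.8 N) or (contact force between the fingers and pad_in above 0.8 N and contact force between the fingers and pad_out above 0.8 N)).
It fails at once if the button is pressed while the wheel is not one turn on (value of joint confirm above 0.004 m and not (distance of handle_top from where it was at the start of the episode below 0.014 m and value of joint wheel between 6.05 and 11.95 rad)).
It fails at once if a bystander is moved, lifted or knocked over (distance of any of meter, jar, bushing, driver, spanner, fusebox from where it was at the start of the episode above 0.03 m or angle between any of jar, bushing's own z axis and vertical above 0.4 rad).
It also fails if it takes over 64 s, if anything falls off the work surface, if the arm or the gripper's body presses on something with over 40 N, if the wrist force passes 120 N, or if a joint passes its speed limit or range.

## Working session

There is one attempt and no reset: what is moved stays moved. The work goes in short steps, Python scripts to look and compute and a tool call to move; the robot and the scene stay as the last step left them, time stands still between calls to the robot, and variables do not carry over. Pictures are saved under pics/ and viewed, at most 10 in all, crops included, and the job is handed in when it is done.

Besides the shell and the picture viewer there is one more tool, called after "Request:" by a JSON object that holds its "api" and its "payload". step_arm: Moves the arm, as the interface text tells. Its arguments: {"type":"object","properties":{"commands":{"type":"array"},"grip_force":{"type":"number"}},"required":["commands"]}

```bash
mkdir -p pics; ls; cat > h.py <<'E'
from cell import *
import numpy as np, cv2
def K(m): 
    f=200/np.tan(np.radians(m["vfov"])/2); return np.array([[f,0,m["cx"]],[0,f,m["cy"]],[0,0,1.]])
def ray(m,u,v):
    k=K(m); d=np.array([(u-k[0,2])/k[0,0],(v-k[1,2])/k[1,1]]); s=d.copy()
    for _ in range(30): s=d/(1+m["k1"]*(s@s))
    T=np.linalg.inv(np.array(m["world_to_cam"])); 
    return T[:3,3],T[:3,:3]@np.array([s[0],-s[1],-1])
def at(m,u,v,z):
    o,d=ray(m,u,v); return o+d*(z-o[2])/d[2]
def proj(m,p):
    c=np.array(m["world_to_cam"])@np.append(p,1); s=np.array([c[0],-c[1]])/-c[2]; s=s*(1+m["k1"]*(s@s))
    k=K(m); return s*k[0,0]+k[:2,2]
E
python3 - <<'E'
from h import *
for n in ("scene","top"):
    cv2.imwrite(f"pics/{n}0.png",read_camera(n)[:,:,::-1]); m=camera_model(n); print(n,m)
print(observe())
E
```

```text
pics
scene {'vfov': 50.63951791008835, 'cx': 321.4896477007495, 'cy': 198.87356270209554, 'k1': -0.1061561061932078, 'world_to_cam': array([[-0.83958136,  0.5431075 , -0.01172098,  0.53989337],
       [-0.45232552, -0.68696856,  0.56874934,  0.00305642],
       [ 0.30084008,  0.48281305,  0.82242739, -1.11537023],
       [ 0.        ,  0.        ,  0.        ,  1.        ]])}
top {'vfov': 53.432877132809104, 'cx': 311.9983336049172, 'cy': 199.16551676112613, 'k1': -0.09792878401358064, 'world_to_cam': array([[-0.01047786, -0.99982394,  0.01556584, -0.20822491],
       [ 0.99893586, -0.0097668 ,  0.04507512, -0.50182382],
       [-0.04491516,  0.01602156,  0.99886232, -1.17439387],
       [ 0.        ,  0.        ,  0.        ,  1.        ]])}
{'time': 0.1, 'qpos': array([ 9.82015053e-01,  3.42636054e-01,  1.52492321e+00,  3.04361542e-07,
        1.27538409e+00, -1.46026578e-01]), 'qvel': array([-0.00031511, -0.00208595, -0.00229885, -0.00110238, -0.00036067,
       -0.00032018]), 'joint_efforts': array([ 2.02178271e-03, -4.32002807e+01, -2.44696605e+01,  7.20530888e-02,
        5.26556536e-02, -6.08807886e-05]), 'tool_pos': array([0.22468896, 0.47403708, 0.18932271]), 'tool_rot': array([-3.14025637e+00, -1.96825389e-04,  2.69883774e+00]), 'contact_force': array([0.56225463, 0.04622594, 0.20078489]), 'torque': array([0.01103124, 0.00949018, 0.02219149]), 'grip_force': 0.0, 'opening': 0.09191663131127453}
```

View pics/top0.png

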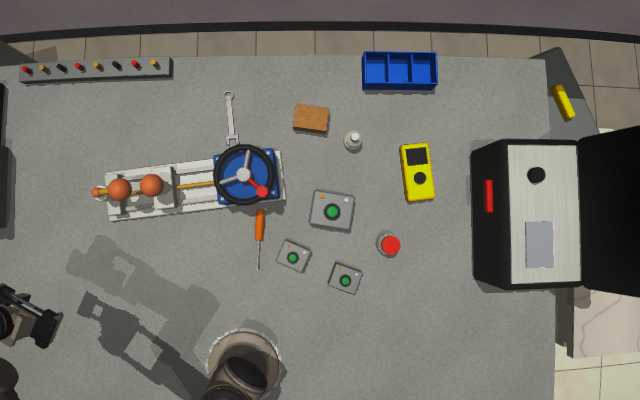

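View pics/scene0.png

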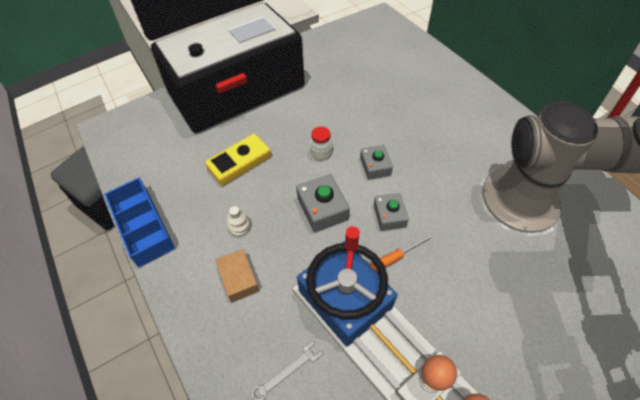

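The top view shows three boxes with green buttons, at pixels (332,211), (293,257) and (345,280). The one at (332,211) is the largest and fits the 100 x 120 mm description. The hub is near (243,174) and the red handle near (262,191). I'll measure these and confirm the choice in one crop.

```bash
cat > m.py <<'E'
from h import *
m=camera_model("top"); im=cv2.imread("pics/top0.png"); hsv=cv2.cvtColor(im,cv2.COLOR_BGR2HSV)
def blobs(mask,lo=15):
    n,_,st,c=cv2.connectedComponentsWithStats(mask.astype(np.uint8)); return [(c[i].round(1),st[i].tolist()) for i in range(1,n) if st[i,4]>lo]
H,S,V=[hsv[...,i].astype(int) for i in range(3)]
print("green");
for c,s in blobs((H>45)&(H<85)&(S>100)&(V>50)): print(c,s,at(m,*c,.078).round(4))
red=((H<5)|(H>174))&(S>150)&(V>90)
print("red")
for c,s in blobs(red): print(c,s,at(m,*c,.192).round(4))
# rim ellipse
dark=(V<55); dark[:130]=0;dark[215:]=0;dark[:,:200]=0;dark[:,290:]=0
cs,_=cv2.findContours(dark.astype(np.uint8),cv2.RETR_EXTERNAL,cv2.CHAIN_APPROX_NONE); c=max(cs,key=cv2.contourArea)
e=cv2.fitEllipse(cv2.convexHull(c)); print(e, at(m,*e[0],.13).round(4))
print("hub",at(m,243,174,.14).round(4))
s=camera_model("scene"); print("scene hub",at(s,347,279,.14).round(4),"handle",at(s,352,231,.192).round(4),"btn",at(s,324,192,.078).round(4))
cv2.imwrite("pics/crop.png",cv2.resize(im[130:300,190:420],None,fx=3.4,fy=3.4,interpolation=cv2.INTER_CUBIC))
E
python3 m.py
```

```text
green
[332.  211.2] [327, 206, 11, 11, 102] [ 0.4622 -0.2684  0.078 ]
[292.2 257.4] [289, 254, 8, 8, 53] [ 0.3335 -0.1549  0.078 ]
[345.1 280.6] [342, 277, 8, 8, 53] [ 0.2664 -0.303   0.078 ]
red
[133.5  62.4] [131, 60, 6, 6, 23] [0.8588 0.2585 0.192 ]
[77.  64.9] [75, 63, 5, 5, 20] [0.8591 0.4176 0.192 ]
[23.8 68. ] [22, 66, 5, 5, 21] [0.8598 0.577  0.192 ]
[259.3 188.7] [248, 178, 20, 20, 158] [ 0.5195 -0.0769  0.192 ]
[489.  195.6] [486, 180, 7, 33, 222] [ 0.4964 -0.6723  0.192 ]
[390.4 244.7] [382, 236, 18, 19, 271] [ 0.3737 -0.4087  0.192 ]
((245.3282012939453, 174.5363006591797), (62.08934020996094, 65.13532257080078), 69.62411499023438) [ 0.5628 -0.032   0.13  ]
hub [ 0.5632 -0.0272  0.14  ]
scene hub [ 0.5672 -0.0205  0.14  ] handle [ 0.5147 -0.0822  0.192 ] btn [ 0.4652 -0.2619  0.078 ]
```

View pics/crop.png

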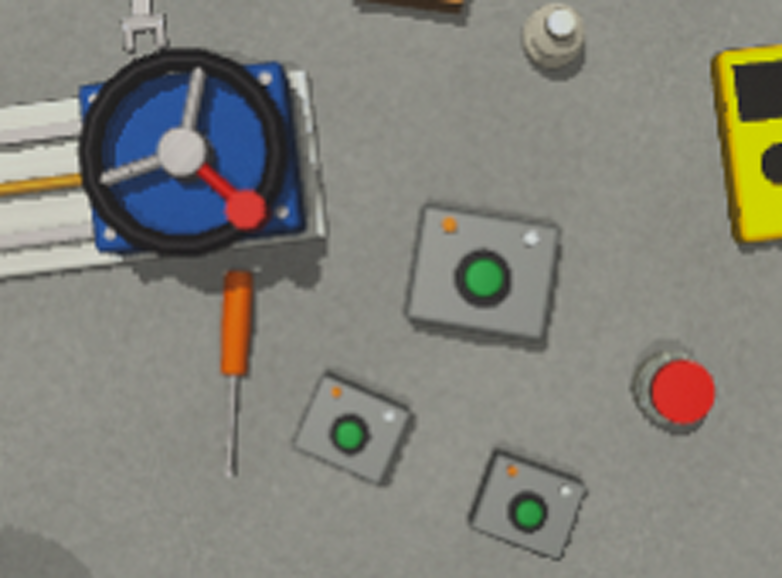

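The crop confirms it: the large box's button is at crop (483,278), clearly bigger than the other two. The handle top is at crop (245,210) and the hub at (183,152). Next I'll fit the wheel pose and work out waypoints.

```bash
cat > fit.py <<'E'
from h import *
from scipy.optimize import least_squares
t,s=camera_model("top"),camera_model("scene")
def res(q):
    h=np.array([q[0],q[1],.14]); g=np.array([q[0]+.075*np.cos(q[2]),q[1]+.075*np.sin(q[2]),.192])
    return np.r_[proj(t,h)-[243.5,174.4],proj(t,g)-[261.9,191.5],.7*(proj(s,h)-[347,278]),.7*(proj(s,g)-[352,231])]
r=least_squares(res,[.563,-.027,-2.2]); print(r.x.round(4),r.fun.round(1))
hub,f0=r.x[:2],r.x[2]; np.save("w.npy",r.x)
for a in (0,90,180,270,360):
    f=f0-np.radians(a); p=hub+.075*np.array([np.cos(f),np.sin(f)])+.0235*np.array([-np.sin(f),np.cos(f)])
    print(a,"tcp",p.round(4),"yaw",round(f+np.pi/2,3),"q6",round(np.arctan2(p[1],p[0])-f,3))
E
python3 fit.py
```

```text
[ 0.5633 -0.0263 -2.2938] [-0.8 -0.4 -0.4 -0.5 -0.  -1.6  0.2 -0.3]
0 tcp [ 0.5313 -0.0981] yaw -0.723 q6 2.111
90 tcp [0.4915 0.0057] yaw -2.294 q6 3.876
180 tcp [0.5953 0.0455] yaw -3.865 q6 5.512
270 tcp [ 0.6351 -0.0583] yaw -5.435 q6 6.915
360 tcp [ 0.5313 -0.0981] yaw -7.006 q6 8.394
```

Request:
{"api": "step_arm", "payload": {"commands": [[0,0,0,3,0,0,0],[0,1,-1,6,0,0,0],[0,3,-4,8,0,0,0],[0,5,-8,8,0,0,0],[0,7,-12,8,0,0,0]]}}

```text
time: 0.52
tool_pos: [0.2929, 0.3592, 0.2708]
tool_rot: [3.14, 0.001, 2.701]
contact_force: [0.5, 0.1, -0.6]
opening: 0.0633
grip_force: 0.0
```

Request:
{"api": "step_arm", "payload": {"commands": [[0,2,-3.5,0,0,0,-0.06],[0,4,-7,0,0,0,-0.12],[0,6,-10.5,0,0,0,-0.18],[0,8,-14,0,0,0,-0.24],[0,9.7,-17.5,0,0,0,-0.28]]}}

```text
time: 0.93
tool_pos: [0.3898, 0.1829, 0.2698]
tool_rot: [3.142, -0.0, 2.416]
contact_force: [1.5, 2.2, 0.0]
opening: 0.0295
grip_force: 0.0
```

Request:
{"api": "step_arm", "payload": {"commands": [[0,2,-3.5,0,0,0,0],[0,4,-7,0,0,0,0],[0,6,-10.5,0,0,0,0],[0,8,-14,0,0,0,0],[0,9.7,-17.5,0,0,0,0]]}}

```text
time: 1.35
tool_pos: [0.4868, 0.0078, 0.2696]
tool_rot: [-3.142, -0.0, 2.418]
contact_force: [1.0, 0.2, 0.8]
opening: 0.001
grip_force: 0.0
```

Request:
{"api": "step_arm", "payload": {"commands": [[0,2,-4,0,0,0,0],[0,4,-8,0,0,0,0],[0,5.3,-11.1,0,0,0,0],[0,5.3,-11.1,0,0,0,0],[0,5.3,-11.1,0,0,0,0]]}}

```text
time: 1.77
tool_pos: [0.5392, -0.1029, 0.2686]
tool_rot: [-3.141, -0.002, 2.415]
contact_force: [-0.5, 0.7, 0.4]
opening: 0.0004
grip_force: 0.0
```

Request:
{"api": "step_arm", "payload": {"commands": [[0,0,0,-2,0,0,0],[0,0,0,-4,0,0,0],[0,0,0,-6,0,0,0],[0,0,0,-6,0,0,0]]}}

```text
time: 2.1
tool_pos: [0.5366, -0.099, 0.2063]
tool_rot: [-3.139, -0.007, 2.42]
contact_force: [-1.3, 1.3, 0.1]
opening: 0.0005
grip_force: 0.0
```

```bash
python3 - <<'E'
from h import *
print(observe()["tool_pos"],observe()["qpos"].round(2))
a=read_camera("scene"); b=read_camera("top")
a=cv2.resize(a[150:330,260:460],None,fx=2,fy=2); b=cv2.resize(b[110:290,160:360],None,fx=2,fy=2)
cv2.imwrite("pics/a.png",np.hstack([a,b])[:,:,::-1])
E
```

```text
[ 0.53660602 -0.09898885  0.20629894] [-0.32  0.37  1.43  0.    1.34 -1.17]
```

View pics/a.png

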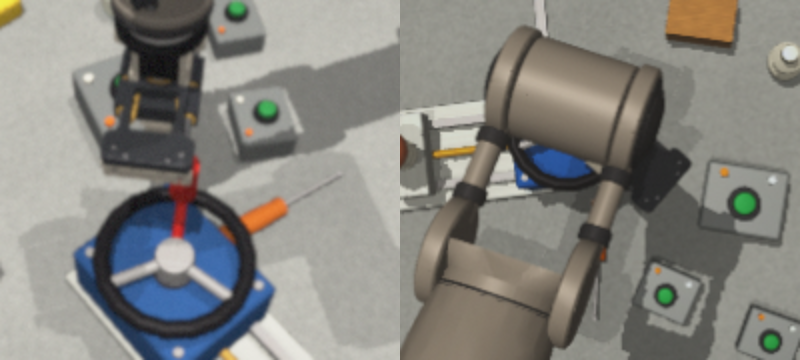

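The scene crop shows the gripper body over the trailing side of the red handle at (183,185), and nothing has moved yet. The measured TCP is several mm short of where I commanded it, so I'll hold still and check.

Request:
{"api": "step_arm", "payload": {"commands": [[0,0,0,0,0,0,0],[0,0,0,0,0,0,0],[0,0,0,0,0,0,0]]}}

```text
time: 2.45
tool_pos: [0.5398, -0.1011, 0.2112]
tool_rot: [3.141, 0.002, 2.419]
contact_force: [-0.0, 0.4, -0.6]
opening: 0.0005
grip_force: 0.0
```

Request:
{"api": "step_arm", "payload": {"commands": [[0,0.5,-0.5,0,0,0,0],[0,0.5,-0.5,0,0,0,0],[0,0.5,-0.5,0,0,0,0]]}}

```text
time: 2.7
tool_pos: [0.5445, -0.1065, 0.21]
tool_rot: [3.141, 0.0, 2.418]
contact_force: [0.0, 1.3, -1.1]
opening: 0.0001
grip_force: 0.0
```

Request:
{"api": "step_arm", "payload": {"commands": [[0,0,0,-1.5,0,0,0],[0,0,0,-3,0,0,0],[0,0,0,-4.5,0,0,0],[0,0,0,-5.5,0,0,0],[0,0,0,-5.5,0,0,0]]}}

```text
time: 3.12
tool_pos: [0.5429, -0.1058, 0.1528]
tool_rot: [-3.14, -0.004, 2.419]
contact_force: [-0.6, -0.3, 0.0]
opening: 0.0001
grip_force: 0.0
```

```bash
cat > plan.py <<'E'
from h import *
import sys
hx,hy,f0=np.load("w.npy"); a0,a1,n=map(float,sys.argv[1:4]); s=observe(); p=s["tool_pos"]; print(s["tool_pos"].round(4),s["tool_rot"].round(3),s["qpos"].round(2),s["contact_force"].round(1))
# a = wheel angle (deg) to push to; rows are absolute targets, in cm, relative to p0 of each 5-row call
A=np.linspace(a0,a1,int(n)+1); P=[]
for a in A:
    f=f0-np.radians(a); P.append(np.r_[hx+.075*np.cos(f)-.0235*np.sin(f),hy+.075*np.sin(f)+.0235*np.cos(f)])
P=np.array(P)
print("to first (cm)",((P[0]-p[:2])*100).round(2))
for i in range(0,int(n),5):
    for j in range(i+1,min(i+6,int(n)+1)): print([0,*((P[j]-P[i])*100).round(1),0,0,0,-round(float(np.radians(A[j]-A[i])),2)],end=",")
    print()
E
python3 plan.py 0 180 40
```

```text
[ 0.5429 -0.1058  0.1528] [-3.14  -0.004  2.419] [-0.33  0.43  1.5   0.    1.22 -1.18] [-0.6 -0.3  0. ]
to first (cm) [-1.16  0.77]
[0, np.float64(-0.6), np.float64(0.3), 0, 0, 0, -0.08],[0, np.float64(-1.1), np.float64(0.6), 0, 0, 0, -0.16],[0, np.float64(-1.6), np.float64(0.9), 0, 0, 0, -0.24],[0, np.float64(-2.1), np.float64(1.3), 0, 0, 0, -0.31],[0, np.float64(-2.5), np.float64(1.8), 0, 0, 0, -0.39],
[0, np.float64(-0.4), np.float64(0.5), 0, 0, 0, -0.08],[0, np.float64(-0.8), np.float64(1.0), 0, 0, 0, -0.16],[0, np.float64(-1.1), np.float64(1.5), 0, 0, 0, -0.24],[0, np.float64(-1.4), np.float64(2.0), 0, 0, 0, -0.31],[0, np.float64(-1.6), np.float64(2.6), 0, 0, 0, -0.39],
[0, np.float64(-0.2), np.float64(0.6), 0, 0, 0, -0.08],[0, np.float64(-0.3), np.float64(1.2), 0, 0, 0, -0.16],[0, np.float64(-0.5), np.float64(1.8), 0, 0, 0, -0.24],[0, np.float64(-0.5), np.float64(2.4), 0, 0, 0, -0.31],[0, np.float64(-0.5), np.float64(3.0), 0, 0, 0, -0.39],
[0, np.float64(0.0), np.float64(0.6), 0, 0, 0, -0.08],[0, np.float64(0.1), np.float64(1.2), 0, 0, 0, -0.16],[0, np.float64(0.3), np.float64(
[... 519 characters left out ...]
oat64(1.5), np.float64(1.1), 0, 0, 0, -0.24],[0, np.float64(2.0), np.float64(1.4), 0, 0, 0, -0.31],[0, np.float64(2.6), np.float64(1.6), 0, 0, 0, -0.39],
[0, np.float64(0.6), np.float64(0.2), 0, 0, 0, -0.08],[0, np.float64(1.2), np.float64(0.3), 0, 0, 0, -0.16],[0, np.float64(1.8), np.float64(0.5), 0, 0, 0, -0.24],[0, np.float64(2.4), np.float64(0.5), 0, 0, 0, -0.31],[0, np.float64(3.0), np.float64(0.5), 0, 0, 0, -0.39],
[0, np.float64(0.6), np.float64(-0.0), 0, 0, 0, -0.08],[0, np.float64(1.2), np.float64(-0.1), 0, 0, 0, -0.16],[0, np.float64(1.8), np.float64(-0.3), 0, 0, 0, -0.24],[0, np.float64(2.4), np.float64(-0.4), 0, 0, 0, -0.31],[0, np.float64(3.0), np.float64(-0.7), 0, 0, 0, -0.39],
```

Request:
{"api": "step_arm", "payload": {"commands": [[0,-0.4,0.3,0,0,0,0],[0,-0.8,0.5,0,0,0,0],[0,-1.2,0.8,0,0,0,0],[0,-1.2,0.8,0,0,0,0]]}}

```text
time: 3.45
tool_pos: [0.5317, -0.0976, 0.1559]
tool_rot: [3.141, 0.001, 2.419]
contact_force: [-0.1, -0.1, -0.1]
opening: 0.0008
grip_force: 0.0
```

Request:
{"api": "step_arm", "payload": {"commands": [[0,-0.6,0.3,0,0,0,-0.08],[0,-1.1,0.6,0,0,0,-0.16],[0,-1.6,0.9,0,0,0,-0.24],[0,-2.1,1.3,0,0,0,-0.31],[0,-2.5,1.8,0,0,0,-0.39]]}}

```text
time: 3.87
tool_pos: [0.5071, -0.0801, 0.1556]
tool_rot: [3.141, 0.001, 2.025]
contact_force: [-0.2, -0.0, 0.3]
opening: 0.0001
grip_force: 0.0
```

Request:
{"api": "step_arm", "payload": {"commands": [[0,-0.4,0.5,0,0,0,-0.08],[0,-0.8,1.0,0,0,0,-0.16],[0,-1.1,1.5,0,0,0,-0.24],[0,-1.4,2.0,0,0,0,-0.31],[0,-1.6,2.6,0,0,0,-0.39]]}}

```text
time: 4.28
tool_pos: [0.4912, -0.054, 0.1556]
tool_rot: [3.14, 0.0, 1.635]
contact_force: [-0.6, 0.0, -0.2]
opening: 0.0003
grip_force: 0.0
```

```bash
python3 plan.py 45 50 1
```

```text
[ 0.4912 -0.054   0.1556] [3.14  0.    1.635] [-0.26  0.32  1.66 -0.    1.16 -0.33] [-0.6  0.  -0.2]
to first (cm) [-0.12 -0.05]
[0, np.float64(-0.2), np.float64(0.7), 0, 0, 0, -0.09],
```

```bash
python3 - <<'E'
from h import *
a=read_camera("scene")
cv2.imwrite("pics/b.png",cv2.resize(a[130:370,240:480],None,fx=2.4,fy=2.4)[:,:,::-1])
E
```

```text
(no output)
```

View pics/b.png

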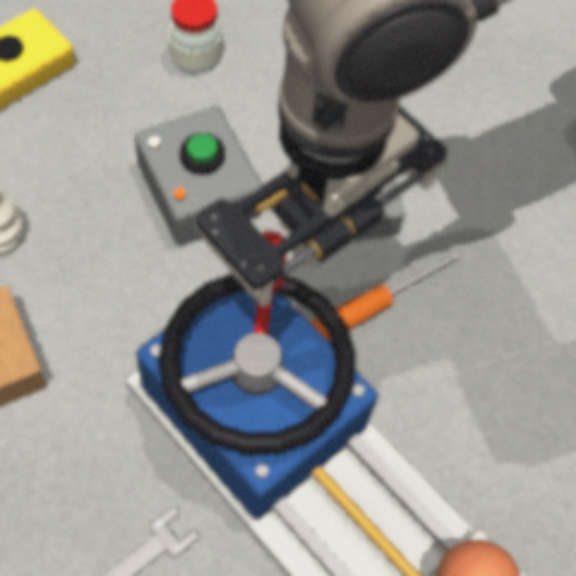

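```bash
python3 - <<'E'
from h import *
s=camera_model("scene"); p=observe()["tool_pos"]; print("tcp",proj(s,p),proj(s,p+[0,0,.06]))
hx,hy,f0=np.load("w.npy")
for a in(0,10,20,30,45):
  f=f0-np.radians(a); q=[hx+.075*np.cos(f),hy+.075*np.sin(f)]; print(a,[proj(s,np.r_[q,z]).round(0) for z in(.14,.192)])
im0=cv2.imread("pics/scene0.png")
im1=read_camera("scene")[:,:,::-1]; w=read_camera("wrist")[:,:,::-1]
cv2.imwrite("pics/c.png",np.hstack([cv2.resize(i[215:325,295:400],(420,440),interpolation=2) for i in (im0,im1)])); cv2.imwrite("pics/w.png",w)
E
```

```text
tcp [368.84893131 244.71480646] [371.3765022 229.8700616]
0 [array([351., 243.]), array([352., 231.])]
10 [array([357., 244.]), array([359., 232.])]
20 [array([363., 247.]), array([365., 234.])]
30 [array([368., 250.]), array([371., 237.])]
45 [array([375., 256.]), array([378., 243.])]
```

View pics/c.png

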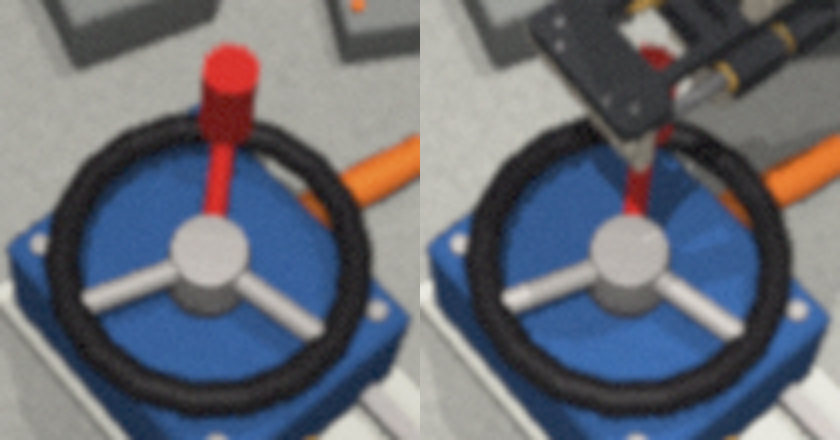

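The wheel has not moved, and the finger is drawn near scene (350,255) instead of the projected TCP at (369,245). The handle shows between the finger parts. I'll look at the wrist view.

View pics/w.png

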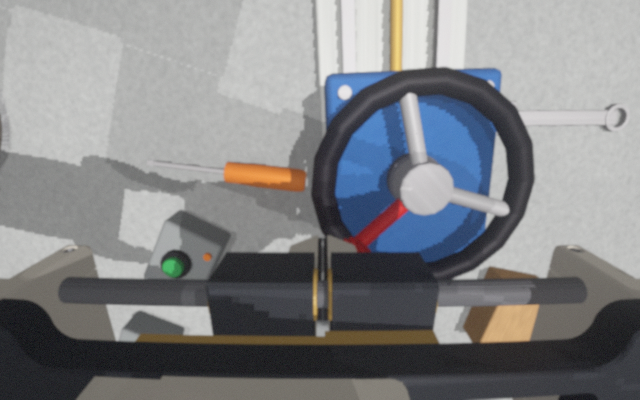

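```bash
python3 - <<'E'
from h import *
o=observe(); print(o["opening"],o["tool_pos"],o["time"],camera_model("wrist")["world_to_cam"]); m=camera_model("wrist")
p=o["tool_pos"]; print("tcp",proj(m,p)); hx,hy,f0=np.load("w.npy"); print("hub",proj(m,[hx,hy,.14]),"handle0",proj(m,[hx+.075*np.cos(f0),hy+.075*np.sin(f0),.192]))
E
```

```text
0.0006264117099450318 [ 0.49139625 -0.05396026  0.15554142] 4.4333 [[ 9.97522716e-01  7.03416464e-02  6.96286427e-04 -4.86001403e-01]
 [-6.69526447e-02  9.52406629e-01 -2.97386878e-01  1.12879650e-01]
 [-2.15818305e-02  2.96603548e-01  9.54756807e-01 -3.30436946e-01]
 [ 0.00000000e+00  0.00000000e+00  0.00000000e+00  1.00000000e+00]]
tcp [322.93030937 226.11304221]
hub [426.53597933 188.2322965 ] handle0 [356.85356576 295.67917197]
```

```bash
python3 - <<'E'
from h import *
s=camera_model("scene"); w=camera_model("wrist"); p=observe()["tool_pos"]
for dy in(-.095,-.046,0,.046,.095):
  for z in(0,.067): print(dy,z,"scene crop b",((proj(s,p+[dy,0.,z])-[240,130])*2.4).round(),"wrist",proj(w,p+[dy,0,z]).round())
for z in (.155,.19,.22): print(z, at(s,350,252,z)-p)
# segment red in current scene vs initial
for n in("pics/scene0.png",):
  a=cv2.imread(n)
b=read_camera("scene")[:,:,::-1]
d=cv2.absdiff(a,b)[255:330,300:395].max(2); print("wheel-area diff px",(d>40).sum())
a=b.copy()
for dy in(-.0095,.0095):
  for z in(0,.03,.06): cv2.circle(a,tuple(int(v) for v in proj(s,p+[0,dy,z])),1,(0,255,0),-1)
cv2.imwrite("pics/d.png",cv2.resize(a[200:300,300:420],None,fx=6,fy=6,interpolation=2))
E
```

```text
-0.095 0 scene crop b [394. 223.] wrist [184. 217.]
-0.095 0.067 scene crop b [406. 180.] wrist [125. 266.]
-0.046 0 scene crop b [351. 249.] wrist [255. 222.]
-0.046 0.067 scene crop b [360. 208.] wrist [226. 273.]
0 0 scene crop b [308. 275.] wrist [323. 226.]
0 0.067 scene crop b [315. 235.] wrist [323. 280.]
0.046 0 scene crop b [264. 301.] wrist [390. 230.]
0.046 0.067 scene crop b [268. 262.] wrist [419. 285.]
0.095 0 scene crop b [215. 330.] wrist [459. 235.]
0.095 0.067 scene crop b [216. 293.] wrist [516. 290.]
0.155 [ 0.04118519 -0.00681056 -0.00054142]
0.19 [0.05294313 0.00725357 0.03445858]
0.22 [0.06302136 0.01930855 0.06445858]
wheel-area diff px 237
```

View pics/d.png

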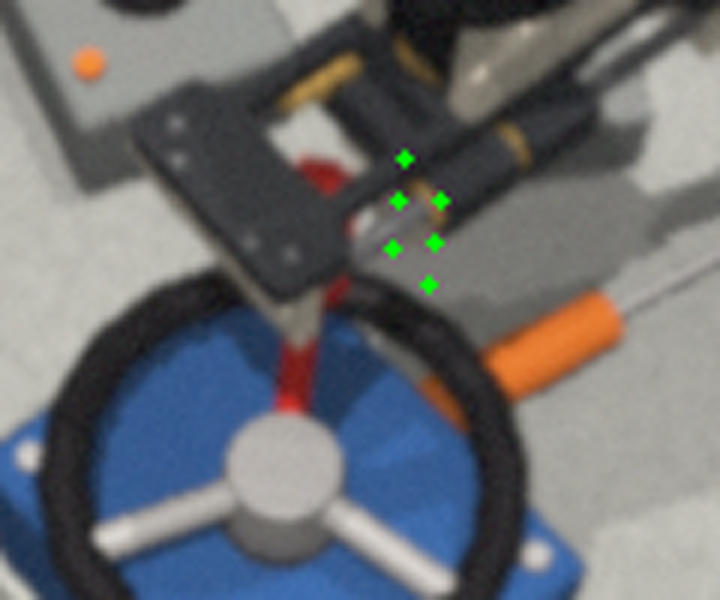

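The fingertip seen at about (350,252) is roughly 41 mm to the side of the TCP. It looks as if the handle passed between open fingers, despite an opening reading of 0. I'll lift straight up, compare both opening commands in one montage, and settle it.

Request:
{"api": "step_arm", "payload": {"commands": [[0,0,0,2,0,0,0],[0,0,0,4,0,0,0],[0,0,0,6,0,0,0],[0,0,0,8,0,0,0],[0,0,0,8,0,0,0]]}}

```text
time: 4.9
tool_pos: [0.4933, -0.0551, 0.239]
tool_rot: [3.134, 0.003, 1.641]
contact_force: [0.6, -0.9, 0.8]
opening: 0.0004
grip_force: 0.0
```

```bash
python3 - <<'E'
from h import *
for n in("wrist","scene"): cv2.imwrite(f"pics/{n}_g0.png",read_camera(n)[:,:,::-1])
E
```

Request:
{"api": "step_arm", "payload": {"commands": [[1,0,0,0,0,0,0],[1,0,0,0,0,0,0],[1,0,0,0,0,0,0],[1,0,0,0,0,0,0],[1,0,0,0,0,0,0]]}}

```text
time: 5.42
tool_pos: [0.491, -0.0541, 0.2345]
tool_rot: [-3.141, -0.0, 1.639]
contact_force: [-0.5, -0.6, -0.1]
opening: 0.0294
grip_force: 0.0
```

Request:
{"api": "step_arm", "payload": {"commands": [[1,0,0,0,0,0,0],[1,0,0,0,0,0,0],[1,0,0,0,0,0,0],[1,0,0,0,0,0,0],[1,0,0,0,0,0,0]]}}

```text
time: 5.83
tool_pos: [0.4912, -0.0541, 0.2349]
tool_rot: [3.141, 0.0, 1.639]
contact_force: [-0.8, 0.1, -0.1]
opening: 0.0625
grip_force: 0.0
```

```bash
python3 - <<'E'
from h import *
print(observe()["tool_pos"],observe()["opening"])
for n in("wrist","scene"): cv2.imwrite(f"pics/{n}_g1.png",read_camera(n)[:,:,::-1])
s=camera_model("scene"); p=observe()["tool_pos"]; print(((proj(s,p)-[300,170])*4).round())
W=[cv2.resize(cv2.imread(f"pics/wrist_g{i}.png"),(400,250)) for i in(0,1)]
S=[cv2.resize(cv2.imread(f"pics/scene_g{i}.png")[170:255,300:400],(400,340),interpolation=2) for i in(0,1)]
cv2.imwrite("pics/e.png",np.vstack([np.hstack(W),np.hstack(S)]))
E
```

```text
[ 0.49120611 -0.05412371  0.23494892] 0.06254537493721585
[287. 217.]
```

View pics/e.png

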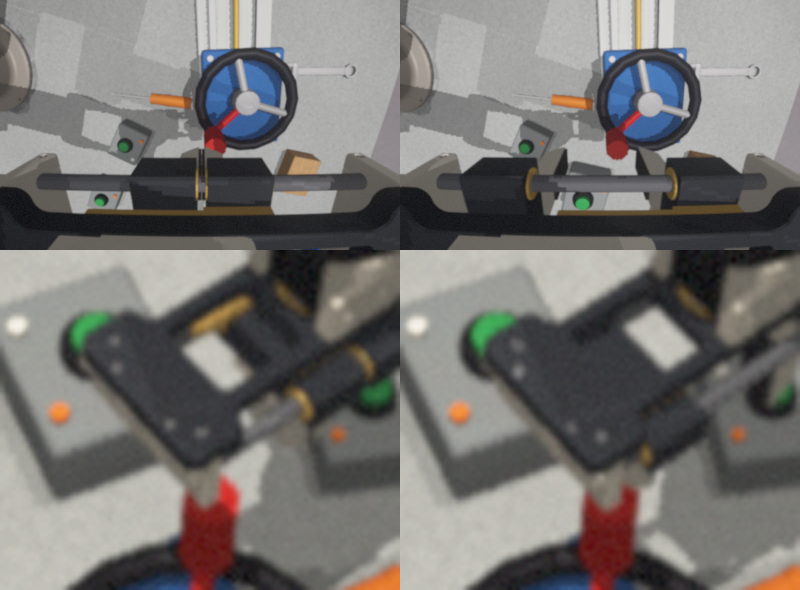

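The gripper does close properly: its end plates, not the fingers, were what I saw. I'll now check the handle's position from the wrist camera.

```bash
python3 - <<'E'
from h import *
w=camera_model("wrist"); s=camera_model("scene"); hx,hy,f0=np.load("w.npy")
im=cv2.imread("pics/wrist_g1.png"); hsv=cv2.cvtColor(im,cv2.COLOR_BGR2HSV); H,S,V=[hsv[...,i].astype(int) for i in range(3)]
m=(((H<6)|(H>172))&(S>140)&(V>60)).astype(np.uint8); m[:150]=0
n,_,st,c=cv2.connectedComponentsWithStats(m); print([(c[i].round(),st[i].tolist()) for i in range(1,n) if st[i,4]>20])
print("handle model top",[hx+.075*np.cos(f0),hy+.075*np.sin(f0)],proj(w,[hx+.075*np.cos(f0),hy+.075*np.sin(f0),.192]),"foot",proj(w,[hx+.075*np.cos(f0),hy+.075*np.sin(f0),.14]))
print("hub",at(w,247*1.6+1,102*1.6,.14),at(w,(650-400)*1.6,104*1.6,.14)); print("handle top wrist",at(w,347,239,.192))
# tip seen in scene
for nme in("scene_g0","scene_g1"):
  a=cv2.cvtColor(cv2.imread(f"pics/{nme}.png"),cv2.COLOR_BGR2HSV)
  r=((a[...,0]<6)|(a[...,0]>172))&(a[...,1]>150)&(a[...,2]>60); r[:220]=0;r[:,:330]=0;r[:,380:]=0;r[300:]=0
  y,x=np.nonzero(r); print(nme,x.min(),x.max(),y.min(),y.max())
a=cv2.cvtColor(cv2.imread("pics/scene0.png"),cv2.COLOR_BGR2HSV); r=((a[...,0]<6)|(a[...,0]>172))&(a[...,1]>150)&(a[...,2]>60); r[:220]=0;r[:,:330]=0;r[:,380:]=0;r[300:]=0
y,x=np.nonzero(r); print(x.min(),x.max(),y.min(),y.max())
E
```

```text
[(array([351., 221.]), [331, 176, 55, 78, 1730])]
handle model top [np.float64(0.5137023723116796), np.float64(-0.08255971813086821)] [347.12557174 239.79933146] foot [343.14570845 218.06236983]
hub [ 0.559368   -0.02357205  0.14      ] [ 0.56344078 -0.02638682  0.14      ]
handle top wrist [ 0.51352843 -0.0818334   0.192     ]
scene_g0 345 358 228 267
scene_g1 344 358 230 267
345 358 227 267
```

The handle model is right to 1 mm and the wheel is unmoved, yet the fingertips passed with no contact. I'll find the real fingertip height by lowering gently onto the handle top.

Request:
{"api": "step_arm", "payload": {"commands": [[0,0,0,0,0,0,0.1],[0,0.5,-0.5,0,0,0,0.2],[0,1.2,-1.5,0,0,0,0.3],[0,2.2,-2.8,0,0,0,0.4],[0,2.2,-2.8,0,0,0,0.4]]}}

```text
time: 6.35
tool_pos: [0.5144, -0.0839, 0.2347]
tool_rot: [3.141, 0.001, 2.042]
contact_force: [-1.4, -0.6, -0.3]
opening: 0.0464
grip_force: 0.0
```

Request:
{"api": "step_arm", "payload": {"commands": [[0,0,0,0,0,0,0.1],[0,0,0,0,0,0,0.2],[0,0,0,0,0,0,0.3],[0,0,0,0,0,0,0.38],[0,0,0,0,0,0,0.38]]}}

```text
time: 6.77
tool_pos: [0.5129, -0.0817, 0.2349]
tool_rot: [3.142, -0.0, 2.419]
contact_force: [-0.9, -0.7, 0.4]
opening: 0.0129
grip_force: 0.0
```

Request:
{"api": "step_arm", "payload": {"commands": [[0,0,0,-1,0,0,0],[0,0,0,-2,0,0,0],[0,0,0,-3,0,0,0],[0,0,0,-3.7,0,0,0],[0,0,0,-3.7,0,0,0]]}}

```text
time: 7.18
tool_pos: [0.512, -0.0818, 0.1956]
tool_rot: [-3.14, -0.004, 2.418]
contact_force: [0.0, 0.8, -0.2]
opening: 0.0005
grip_force: 0.0
```

Request:
{"api": "step_arm", "payload": {"commands": [[0,0,0,-0.3,0,0,0],[0,0,0,-0.5,0,0,0],[0,0,0,-0.5,0,0,0]]}}

```text
time: 7.43
tool_pos: [0.5132, -0.0821, 0.1927]
tool_rot: [3.142, -0.0, 2.419]
contact_force: [-1.0, -0.3, -0.6]
opening: 0.0004
grip_force: 0.0
```

Request:
{"api": "step_arm", "payload": {"commands": [[0,0,0,-0.2,0,0,0],[0,0,0,-0.4,0,0,0],[0,0,0,-0.4,0,0,0]]}}

```text
time: 7.68
tool_pos: [0.5131, -0.0821, 0.1887]
tool_rot: [3.142, -0.0, 2.419]
contact_force: [0.1, 0.0, 0.5]
opening: 0.0006
grip_force: 0.0
```

Request:
{"api": "step_arm", "payload": {"commands": [[0,0,0,-0.2,0,0,0],[0,0,0,-0.4,0,0,0],[0,0,0,-0.4,0,0,0]]}}

```text
time: 7.93
tool_pos: [0.513, -0.0821, 0.1845]
tool_rot: [-3.141, -0.001, 2.419]
contact_force: [0.3, -0.6, 0.9]
opening: 0.0007
grip_force: 0.0
```

Request:
{"api": "step_arm", "payload": {"commands": [[0,0,0,-0.2,0,0,0],[0,0,0,-0.4,0,0,0],[0,0,0,-0.4,0,0,0]]}}

```text
time: 8.18
tool_pos: [0.513, -0.0821, 0.1805]
tool_rot: [-3.141, -0.001, 2.419]
contact_force: [-0.4, 0.1, 0.1]
opening: 0.0001
grip_force: 0.0
```

Request:
{"api": "step_arm", "payload": {"commands": [[0,0,0,-0.2,0,0,0],[0,0,0,-0.4,0,0,0],[0,0,0,-0.4,0,0,0]]}}

```text
time: 8.43
tool_pos: [0.513, -0.0821, 0.1765]
tool_rot: [-3.141, -0.001, 2.419]
contact_force: [-0.2, 0.1, -0.5]
opening: 0.0004
grip_force: 0.0
```

Request:
{"api": "step_arm", "payload": {"commands": [[0,0,0,-0.3,0,0,0],[0,0,0,-0.6,0,0,0],[0,0,0,-0.9,0,0,0],[0,0,0,-0.9,0,0,0]]}}

```text
time: 8.77
tool_pos: [0.5128, -0.082, 0.1672]
tool_rot: [-3.141, -0.001, 2.419]
contact_force: [-0.1, -0.3, 0.7]
opening: 0.0005
grip_force: 0.0
```

Request:
{"api": "step_arm", "payload": {"commands": [[0,0,0,-0.3,0,0,0],[0,0,0,-0.6,0,0,0],[0,0,0,-0.9,0,0,0],[0,0,0,-0.9,0,0,0]]}}

```text
time: 9.1
tool_pos: [0.5128, -0.082, 0.1582]
tool_rot: [-3.141, -0.001, 2.419]
contact_force: [0.0, 0.4, -1.2]
opening: 0.0004
grip_force: 0.0
```

Request:
{"api": "step_arm", "payload": {"commands": [[0,0,0,-0.2,0,0,0],[0,0,0,-0.4,0,0,0],[0,0,0,-0.4,0,0,0]]}}

```text
time: 9.35
tool_pos: [0.5136, -0.0824, 0.1555]
tool_rot: [3.141, 0.001, 2.419]
contact_force: [0.1, -0.1, 4.6]
opening: 0.0002
grip_force: 2.0
```

```bash
python3 - <<'E'
from h import *
p=observe()["tool_pos"]; s=camera_model("scene"); w=camera_model("wrist")
a=read_camera("scene")[:,:,::-1].copy(); b=read_camera("wrist")[:,:,::-1].copy(); t=read_camera("top")[:,:,::-1].copy()
def cr(im,x0,y0,x1,y1,S): return cv2.resize(im[y0:y1,x0:x1],S,interpolation=2)
q=proj(s,p); print("tcp in crop",((q-[310,180])*5).round()); print("wrist tcp",proj(w,p))
cv2.imwrite("pics/f.png",np.hstack([cr(a,310,180,390,280,(400,500)),cr(b,220,160,420,360,(400,500))]))
E
```

```text
tcp in crop [208. 298.]
wrist tcp [324.44499049 227.27619189]
```

View pics/f.png

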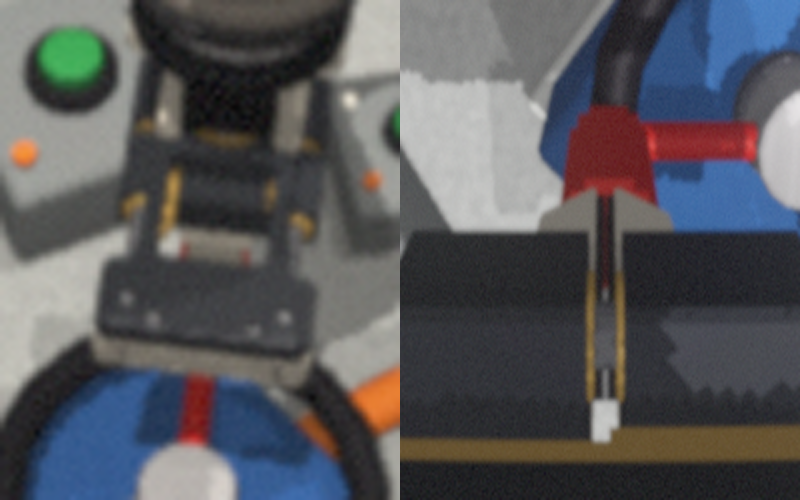

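The force shows contact with the handle top (192 mm) at a reported z of 0.156, so the real fingertips are 36 mm above the reported TCP. In the wrist crop the tips sit on the handle at about (205,190). I'll use a z offset of -36 mm from here on: back up, move to the trailing side and go down to a reported 0.116.

Request:
{"api": "step_arm", "payload": {"commands": [[0,0,0,1,0,0,0],[0,0,0,2,0,0,0],[0,0,0,2.5,0,0,0],[0,1.4,-1.2,2.5,0,0,0],[0,2.8,-2.5,2.5,0,0,0]]}}

```text
time: 9.92
tool_pos: [0.5417, -0.1069, 0.1814]
tool_rot: [3.141, 0.002, 2.42]
contact_force: [0.5, 1.3, -1.1]
opening: 0.0005
grip_force: 0.0
```

Request:
{"api": "step_arm", "payload": {"commands": [[0,0,0,0,0,0,0],[0,0,0,-1.5,0,0,0],[0,0,0,-3,0,0,0],[0,0,0,-4.5,0,0,0],[0,0,0,-4.5,0,0,0]]}}

```text
time: 10.33
tool_pos: [0.5392, -0.1063, 0.1325]
tool_rot: [-3.14, -0.005, 2.419]
contact_force: [-0.3, -0.5, -0.4]
opening: 0.0006
grip_force: 0.0
```

Request:
{"api": "step_arm", "payload": {"commands": [[0,0,0,-1,0,0,0],[0,0,0,-1.9,0,0,0],[0,0,0,-1.9,0,0,0]]}}

```text
time: 10.58
tool_pos: [0.5404, -0.1068, 0.1146]
tool_rot: [-3.141, -0.002, 2.419]
contact_force: [0.2, -0.6, 0.2]
opening: 0.0007
grip_force: 0.0
```

Request:
{"api": "step_arm", "payload": {"commands": [[0,-0.3,0.3,0,0,0,0],[0,-0.6,0.5,0,0,0,0],[0,-0.9,0.8,0,0,0,0],[0,-0.9,0.8,0,0,0,0]]}}

```text
time: 10.92
tool_pos: [0.5318, -0.0986, 0.1165]
tool_rot: [3.141, 0.0, 2.419]
contact_force: [-0.7, 0.1, -0.6]
opening: 0.0005
grip_force: 0.0
```

```bash
python3 plan.py 0 5 1
```

```text
[ 0.5318 -0.0986  0.1165] [3.141 0.    2.419] [-0.33  0.44  1.59  0.    1.11 -1.17] [-0.7  0.1 -0.6]
to first (cm) [-0.05  0.05]
[0, np.float64(-0.6), np.float64(0.3), 0, 0, 0, -0.09],
```

Now the first 22.5°, to check for contact.

Request:
{"api": "step_arm", "payload": {"commands": [[0,-0.6,0.3,0,0,0,-0.08],[0,-1.1,0.6,0,0,0,-0.16],[0,-1.6,0.9,0,0,0,-0.24],[0,-2.1,1.3,0,0,0,-0.31],[0,-2.5,1.8,0,0,0,-0.39]]}}

```text
time: 11.33
tool_pos: [0.5073, -0.0816, 0.1165]
tool_rot: [3.141, 0.002, 2.025]
contact_force: [-0.5, -3.2, 0.5]
opening: 0.0002
grip_force: 1.2
```

```bash
cat > ang.py <<'E'
from h import *
# wheel angle (deg turned) from red pixels of the scene: fit the handle+spoke line
s=camera_model("scene"); hx,hy,f0=np.load("w.npy"); o=observe(); p=o["tool_pos"]
a=read_camera("scene")[:,:,::-1]; cv2.imwrite("pics/last.png",a); h=cv2.cvtColor(a,cv2.COLOR_BGR2HSV).astype(int)
r=((h[...,0]<6)|(h[...,0]>172))&(h[...,1]>120)&(h[...,2]>50)
def score(d):
    f=f0-np.radians(d); c=np.array([np.cos(f),np.sin(f)]); 
    pts=[np.r_[hx+q*c[0],hy+q*c[1],.128] for q in np.linspace(.025,.06,12)]+[np.r_[hx+.075*c[0],hy+.075*c[1],z] for z in np.linspace(.145,.19,10)]
    v=[r[int(round(y)),int(round(x))] for x,y in (proj(s,q) for q in pts) if 0<=x<639 and 0<=y<399]
    return np.mean(v[:12]),np.mean(v[12:]) if len(v)>12 else 0
S=np.array([score(d) for d in range(360)])
for name,k in(("spoke",S[:,0]),("handle",S[:,1])):
    b=np.nonzero(k>=k.max()-.01)[0]; print(name,k.max().round(2),b.tolist()[:14])
e=p[:2]-[hx,hy]; print("tcp circle angle",round(np.degrees(f0-np.arctan2(e[1],e[0]))%360+17.4,1)%360,"r",np.hypot(*e).round(4),"z",p[2].round(4),o["contact_force"].round(1),o["qpos"].round(2),"yaw",o["tool_rot"][2].round(3),o["time"])
E
python3 ang.py
```

```text
spoke 1.0 [18, 19, 20, 21, 22, 23, 24, 25, 26, 27, 28]
handle 1.0 [27, 28, 29, 30, 31, 32, 33]
tcp circle angle 21.4 r 0.0787 z 0.1165 [-0.5 -3.2  0.5] [-0.31  0.39  1.67 -0.    1.08 -0.76] yaw 2.025 11.3333
```

The wheel is turning, at about 23° with 3 N. I'll continue.

Request:
{"api": "step_arm", "payload": {"commands": [[0,-0.4,0.5,0,0,0,-0.08],[0,-0.8,1.0,0,0,0,-0.16],[0,-1.1,1.5,0,0,0,-0.24],[0,-1.4,2.0,0,0,0,-0.31],[0,-1.6,2.6,0,0,0,-0.39]]}}

```text
time: 11.8
tool_pos: [0.4912, -0.0555, 0.1163]
tool_rot: [3.141, 0.001, 1.637]
contact_force: [-1.4, -1.4, 0.7]
opening: 0.0004
grip_force: 1.2
```

Request:
{"api": "step_arm", "payload": {"commands": [[0,-0.2,0.6,0,0,0,-0.08],[0,-0.3,1.2,0,0,0,-0.16],[0,-0.5,1.8,0,0,0,-0.24],[0,-0.5,2.4,0,0,0,-0.31],[0,-0.5,3.0,0,0,0,-0.39]]}}

```text
time: 12.22
tool_pos: [0.4858, -0.0252, 0.1162]
tool_rot: [-3.141, 0.001, 1.247]
contact_force: [-2.8, -2.6, 0.9]
opening: 0.0001
grip_force: 1.3
```

Request:
{"api": "step_arm", "payload": {"commands": [[0,0,0.6,0,0,0,-0.08],[0,0.1,1.2,0,0,0,-0.16],[0,0.3,1.8,0,0,0,-0.24],[0,0.4,2.4,0,0,0,-0.31],[0,0.7,3.0,0,0,0,-0.39]]}}

```text
time: 12.63
tool_pos: [0.4926, 0.0049, 0.1161]
tool_rot: [-3.141, 0.001, 0.857]
contact_force: [-3.2, -1.0, 1.6]
opening: 0.0006
grip_force: 1.3
```

```bash
python3 ang.py
```

```text
spoke 1.0 [86, 87, 88, 89, 90, 91, 92, 93, 94, 95, 96, 97]
handle 1.0 [85, 86, 87, 88, 89, 90, 91, 92, 93, 94, 95, 96, 97, 98]
tcp circle angle 89.8 r 0.0774 z 0.1161 [-3.2 -1.   1.6] [-0.15  0.36  1.72 -0.    1.06  0.57] yaw 0.857 12.6333
```

Request:
{"api": "step_arm", "payload": {"commands": [[0,0.3,0.6,0,0,0,-0.08],[0,0.6,1.1,0,0,0,-0.16],[0,0.9,1.6,0,0,0,-0.24],[0,1.3,2.1,0,0,0,-0.31],[0,1.8,2.5,0,0,0,-0.39]]}}

```text
time: 13.1
tool_pos: [0.5107, 0.03, 0.1161]
tool_rot: [-3.141, 0.001, 0.469]
contact_force: [-3.1, -0.8, 2.1]
opening: 0.0004
grip_force: 1.3
```

Request:
{"api": "step_arm", "payload": {"commands": [[0,0.5,0.4,0,0,0,-0.08],[0,1.0,0.8,0,0,0,-0.16],[0,1.5,1.1,0,0,0,-0.24],[0,2.0,1.4,0,0,0,-0.31],[0,2.6,1.6,0,0,0,-0.39]]}}

```text
time: 13.52
tool_pos: [0.5366, 0.0462, 0.1159]
tool_rot: [-3.141, 0.002, 0.079]
contact_force: [-2.1, 1.5, 1.1]
opening: 0.0004
grip_force: 1.3
```

Request:
{"api": "step_arm", "payload": {"commands": [[0,0.6,0.2,0,0,0,-0.08],[0,1.2,0.3,0,0,0,-0.16],[0,1.8,0.5,0,0,0,-0.24],[0,2.4,0.5,0,0,0,-0.31],[0,3.0,0.5,0,0,0,-0.39]]}}

```text
time: 13.93
tool_pos: [0.5669, 0.0515, 0.1159]
tool_rot: [-3.141, 0.002, -0.311]
contact_force: [-1.6, 2.1, -0.1]
opening: 0.0008
grip_force: 1.2
```

Request:
{"api": "step_arm", "payload": {"commands": [[0,0.6,0,0,0,0,-0.08],[0,1.2,-0.1,0,0,0,-0.16],[0,1.8,-0.3,0,0,0,-0.24],[0,2.4,-0.4,0,0,0,-0.31],[0,3.0,-0.7,0,0,0,-0.39]]}}

```text
time: 14.35
tool_pos: [0.597, 0.0445, 0.1159]
tool_rot: [-3.142, 0.002, -0.701]
contact_force: [-1.6, 2.9, 0.1]
opening: 0.0001
grip_force: 1.2
```

```bash
python3 ang.py; python3 plan.py 180 202.5 5
```

```text
spoke 0.0 [0, 1, 2, 3, 4, 5, 6, 7, 8, 9, 10, 11, 12, 13]
handle 0.3 [192, 193]
tcp circle angle 181.4 r 0.0784 z 0.1159 [-1.6  2.9  0.1] [-0.05  0.54  1.42  0.    1.18  2.22] yaw -0.701 14.35
[0.5983 0.0435 0.1159] [-3.141 -0.    -0.706] [-0.06  0.54  1.42  0.    1.18  2.22] [ 0.3 -0.2 -0.2]
to first (cm) [-0.3   0.19]
[0, np.float64(0.6), np.float64(-0.3), 0, 0, 0, -0.08],[0, np.float64(1.1), np.float64(-0.6), 0, 0, 0, -0.16],[0, np.float64(1.6), np.float64(-0.9), 0, 0, 0, -0.24],[0, np.float64(2.1), np.float64(-1.3), 0, 0, 0, -0.31],[0, np.float64(2.5), np.float64(-1.8), 0, 0, 0, -0.39],
```

Request:
{"api": "step_arm", "payload": {"commands": [[0,0.6,-0.3,0,0,0,-0.08],[0,1.1,-0.6,0,0,0,-0.16],[0,1.6,-0.9,0,0,0,-0.24],[0,2.1,-1.3,0,0,0,-0.31],[0,2.5,-1.8,0,0,0,-0.39]]}}

```text
time: 14.82
tool_pos: [0.6221, 0.0264, 0.1159]
tool_rot: [-3.142, 0.001, -1.09]
contact_force: [1.0, 2.7, -1.7]
opening: 0.0002
grip_force: 1.2
```

Request:
{"api": "step_arm", "payload": {"commands": [[0,-0.3,0.6,0,0,0,0],[0,-0.6,1.2,0,0,0,0],[0,-0.6,1.2,2,0,0,0],[0,-0.6,1.2,4,0,0,0],[0,-0.6,1.2,6,0,0,0]]}}

```text
time: 15.23
tool_pos: [0.6153, 0.039, 0.1766]
tool_rot: [3.141, 0.001, -1.086]
contact_force: [0.1, 0.1, -0.4]
opening: 0.0009
grip_force: 0.0
```

Request:
{"api": "step_arm", "payload": {"commands": [[0,0,0,1,0,0,0.1],[0,0,0,1,0,0,0.22],[0,0,0,1,0,0,0.34],[0,0,0,1,0,0,0.46],[0,0,0,1,0,0,0.58]]}}

```text
time: 15.65
tool_pos: [0.6156, 0.0389, 0.1862]
tool_rot: [-3.142, -0.0, -0.5]
contact_force: [0.2, -0.3, -0.6]
opening: 0.0004
grip_force: 0.0
```

Request:
{"api": "step_arm", "payload": {"commands": [[0,0,0,0,0,0,0.12],[0,0,0,0,0,0,0.24],[0,0,0,0,0,0,0.36],[0,0,0,0,0,0,0.48],[0,0,0,0,0,0,0.6]]}}

```text
time: 16.07
tool_pos: [0.6155, 0.0388, 0.1861]
tool_rot: [3.142, 0.0, 0.1]
contact_force: [0.3, 0.0, -0.1]
opening: 0.0003
grip_force: 0.0
```

Request:
{"api": "step_arm", "payload": {"commands": [[0,0,0,0,0,0,0.12],[0,0,0,0,0,0,0.24],[0,0,0,0,0,0,0.36],[0,0,0,0,0,0,0.48],[0,0,0,0,0,0,0.6]]}}

```text
time: 16.48
tool_pos: [0.6156, 0.0388, 0.1861]
tool_rot: [3.142, -0.0, 0.7]
contact_force: [1.0, -0.5, -0.7]
opening: 0.0005
grip_force: 0.0
```

Request:
{"api": "step_arm", "payload": {"commands": [[0,0,0,0,0,0,0.12],[0,0,0,0,0,0,0.24],[0,0,0,0,0,0,0.36],[0,0,0,0,0,0,0.48],[0,0,0,0,0,0,0.6]]}}

```text
time: 16.9
tool_pos: [0.6155, 0.0388, 0.1861]
tool_rot: [3.142, -0.0, 1.3]
contact_force: [-0.4, 0.1, -0.7]
opening: 0.0004
grip_force: 0.0
```

Request:
{"api": "step_arm", "payload": {"commands": [[0,0,0,0,0,0,0.12],[0,0,0,0,0,0,0.24],[0,0,0,0,0,0,0.36],[0,0,0,0,0,0,0.48],[0,0,0,0,0,0,0.6]]}}

```text
time: 17.32
tool_pos: [0.6155, 0.0388, 0.1861]
tool_rot: [3.141, -0.0, 1.9]
contact_force: [-0.0, -0.3, 0.0]
opening: 0.0006
grip_force: 0.0
```

```bash
python3 ang.py; python3 plan.py 203 360 35
```

```text
spoke 0.33 [218, 219, 220, 221, 222, 223, 224, 225, 226]
handle 1.0 [196, 197, 198, 199, 200, 201, 202, 203, 204, 205, 206, 207, 208, 209]
tcp circle angle 194.7 r 0.0835 z 0.1861 [-0.  -0.3  0. ] [-0.06  0.52  1.26  0.    1.37 -0.39] yaw 1.9 17.3167
[0.6155 0.0388 0.1861] [ 3.142 -0.     1.907] [-0.06  0.52  1.26  0.    1.37 -0.4 ] [ 0.4 -0.   0.3]
to first (cm) [ 0.53 -1.15]
[0, np.float64(0.4), np.float64(-0.5), 0, 0, 0, -0.08],[0, np.float64(0.8), np.float64(-1.0), 0, 0, 0, -0.16],[0, np.float64(1.1), np.float64(-1.5), 0, 0, 0, -0.23],[0, np.float64(1.4), np.float64(-2.0), 0, 0, 0, -0.31],[0, np.float64(1.6), np.float64(-2.6), 0, 0, 0, -0.39],
[0, np.float64(0.2), np.float64(-0.6), 0, 0, 0, -0.08],[0, np.float64(0.3), np.float64(-1.2), 0, 0, 0, -0.16],[0, np.float64(0.4), np.float64(-1.8), 0, 0, 0, -0.23],[0, np.float64(0.5), np.float64(-2.4), 0, 0, 0, -0.31],[0, np.float64(0.5), np.float64(-3.0), 0, 0, 0, -0.39],
[0, np.float64(-0.0), np.float64(-0.6), 0, 0, 0, -0.08],[0, np.float64(-0.1), np.float64(-1.2), 0, 0, 0, -0.16],[0, np.float64(-0.3), np.float64(-1.8), 0, 0, 0, -0.23],
[... 531 characters left out ...]
float64(-1.1), 0, 0, 0, -0.23],[0, np.float64(-2.0), np.float64(-1.4), 0, 0, 0, -0.31],[0, np.float64(-2.6), np.float64(-1.6), 0, 0, 0, -0.39],
[0, np.float64(-0.6), np.float64(-0.2), 0, 0, 0, -0.08],[0, np.float64(-1.2), np.float64(-0.3), 0, 0, 0, -0.16],[0, np.float64(-1.8), np.float64(-0.4), 0, 0, 0, -0.23],[0, np.float64(-2.4), np.float64(-0.5), 0, 0, 0, -0.31],[0, np.float64(-3.0), np.float64(-0.5), 0, 0, 0, -0.39],
[0, np.float64(-0.6), np.float64(0.0), 0, 0, 0, -0.08],[0, np.float64(-1.2), np.float64(0.1), 0, 0, 0, -0.16],[0, np.float64(-1.8), np.float64(0.3), 0, 0, 0, -0.23],[0, np.float64(-2.4), np.float64(0.4), 0, 0, 0, -0.31],[0, np.float64(-3.0), np.float64(0.7), 0, 0, 0, -0.39],
```

Request:
{"api": "step_arm", "payload": {"commands": [[0,0,0,-1.5,0,0,0.1],[0,0,0,-3,0,0,0.11],[0,0,0,-5,0,0,0.11],[0,0,0,-7,0,0,0.11],[0,0,0,-7,0,0,0.11]]}}

```text
time: 17.78
tool_pos: [0.6132, 0.0387, 0.1121]
tool_rot: [-3.135, -0.003, 2.0]
contact_force: [-0.8, 0.3, -0.9]
opening: 0.0004
grip_force: 0.0
```

Request:
{"api": "step_arm", "payload": {"commands": [[0,0.2,-0.4,0,0,0,0],[0,0.4,-0.8,0,0,0,0],[0,0.5,-1.1,0,0,0,0],[0,0.5,-1.1,0,0,0,0]]}}

```text
time: 18.12
tool_pos: [0.6223, 0.026, 0.1174]
tool_rot: [3.139, 0.002, 1.998]
contact_force: [-0.4, 0.6, 0.6]
opening: 0.0005
grip_force: 0.0
```

Request:
{"api": "step_arm", "payload": {"commands": [[0,0.4,-0.5,0,0,0,-0.08],[0,0.8,-1.0,0,0,0,-0.16],[0,1.1,-1.5,0,0,0,-0.23],[0,1.4,-2.0,0,0,0,-0.31],[0,1.6,-2.6,0,0,0,-0.39]]}}

```text
time: 18.53
tool_pos: [0.6377, 0.0013, 0.1168]
tool_rot: [3.14, -0.001, 1.605]
contact_force: [0.7, 2.8, -0.5]
opening: 0.0007
grip_force: 1.2
```

Request:
{"api": "step_arm", "payload": {"commands": [[0,0.2,-0.6,0,0,0,-0.08],[0,0.3,-1.2,0,0,0,-0.16],[0,0.4,-1.8,0,0,0,-0.23],[0,0.5,-2.4,0,0,0,-0.31],[0,0.5,-3.0,0,0,0,-0.39]]}}

```text
time: 18.95
tool_pos: [0.6426, -0.0289, 0.1168]
tool_rot: [3.141, -0.001, 1.215]
contact_force: [-1.0, 1.0, 0.9]
opening: 0.0005
grip_force: 1.0
```

```bash
python3 ang.py
```

```text
spoke 0.25 [249, 250, 251]
handle 0.0 [0, 1, 2, 3, 4, 5, 6, 7, 8, 9, 10, 11, 12, 13]
tcp circle angle 247.8 r 0.0793 z 0.1168 [-1.   1.   0.9] [-0.16  0.62  1.28  0.    1.25  0.19] yaw 1.215 18.95
```

Request:
{"api": "step_arm", "payload": {"commands": [[0,0,-0.6,0,0,0,-0.08],[0,-0.1,-1.2,0,0,0,-0.16],[0,-0.3,-1.8,0,0,0,-0.23],[0,-0.5,-2.4,0,0,0,-0.31],[0,-0.7,-3.0,0,0,0,-0.39]]}}

```text
time: 19.42
tool_pos: [0.6357, -0.0589, 0.1167]
tool_rot: [3.141, -0.001, 0.827]
contact_force: [0.3, 2.4, -0.7]
opening: 0.0005
grip_force: 1.0
```

Request:
{"api": "step_arm", "payload": {"commands": [[0,-0.3,-0.6,0,0,0,-0.08],[0,-0.6,-1.1,0,0,0,-0.16],[0,-0.9,-1.6,0,0,0,-0.23],[0,-1.3,-2.0,0,0,0,-0.31],[0,-1.8,-2.5,0,0,0,-0.39]]}}

```text
time: 19.83
tool_pos: [0.6181, -0.0841, 0.1168]
tool_rot: [3.14, -0.002, 0.437]
contact_force: [1.9, 2.3, -0.4]
opening: 0.0005
grip_force: 1.1
```

Request:
{"api": "step_arm", "payload": {"commands": [[0,-0.5,-0.4,0,0,0,-0.08],[0,-1.0,-0.8,0,0,0,-0.16],[0,-1.5,-1.1,0,0,0,-0.23],[0,-2.0,-1.4,0,0,0,-0.31],[0,-2.6,-1.6,0,0,0,-0.39]]}}

```text
time: 20.25
tool_pos: [0.5921, -0.1005, 0.1168]
tool_rot: [3.141, -0.003, 0.047]
contact_force: [2.6, -0.7, -1.3]
opening: 0.0
grip_force: 1.2
```

Request:
{"api": "step_arm", "payload": {"commands": [[0,-0.6,-0.2,0,0,0,-0.08],[0,-1.2,-0.3,0,0,0,-0.16],[0,-1.8,-0.4,0,0,0,-0.23],[0,-2.4,-0.5,0,0,0,-0.31],[0,-3.0,-0.5,0,0,0,-0.39]]}}

```text
time: 20.67
tool_pos: [0.5619, -0.1055, 0.1168]
tool_rot: [-3.141, -0.003, -0.344]
contact_force: [2.0, 0.9, -0.9]
opening: 0.0003
grip_force: 1.1
```

```bash
python3 ang.py; python3 plan.py 337.5 360 5
```

```text
spoke 0.17 [336, 337, 338, 339, 340, 341, 342, 343, 344, 345, 346, 347]
handle 0.1 [60]
tcp circle angle 337.0 r 0.0792 z 0.1168 [ 2.   0.9 -0.9] [-0.32  0.49  1.5   0.    1.15  1.59] yaw -0.344 20.6667
[ 0.5607 -0.1053  0.1168] [ 3.141e+00 -1.000e-03 -3.480e-01] [-0.32  0.49  1.5  -0.    1.15  1.6 ] [-0.5  0.9 -0.6]
to first (cm) [0.05 0.04]
[0, np.float64(-0.6), np.float64(0.0), 0, 0, 0, -0.08],[0, np.float64(-1.2), np.float64(0.1), 0, 0, 0, -0.16],[0, np.float64(-1.8), np.float64(0.3), 0, 0, 0, -0.24],[0, np.float64(-2.4), np.float64(0.4), 0, 0, 0, -0.31],[0, np.float64(-3.0), np.float64(0.7), 0, 0, 0, -0.39],
```

Request:
{"api": "step_arm", "payload": {"commands": [[0,-0.6,0,0,0,0,-0.08],[0,-1.2,0.1,0,0,0,-0.16],[0,-1.8,0.3,0,0,0,-0.24],[0,-2.4,0.4,0,0,0,-0.31],[0,-2.8,0.6,0,0,0,-0.37]]}}

```text
time: 21.13
tool_pos: [0.5337, -0.0997, 0.1168]
tool_rot: [-3.141, -0.002, -0.711]
contact_force: [0.8, -2.0, 0.9]
opening: 0.0003
grip_force: 1.2
```

Request:
{"api": "step_arm", "payload": {"commands": [[0,0,0,0,0,0,0],[0,0.6,-0.5,0,0,0,0],[0,1.1,-1.0,0,0,0,0],[0,1.1,-1.0,2,0,0,0],[0,1.1,-1.0,4,0,0,0]]}}

```text
time: 21.55
tool_pos: [0.5444, -0.1097, 0.1553]
tool_rot: [3.14, 0.002, -0.709]
contact_force: [0.3, -0.0, -0.5]
opening: 0.0005
grip_force: 0.0
```

Request:
{"api": "step_arm", "payload": {"commands": [[0,0,0,3,0,0,0],[0,0,-2,6,0,0,0],[0,-1,-5,8,0,0,0],[0,-3,-8,8,0,0,0],[0,-5,-11,8,0,0,0]]}}

```text
time: 21.97
tool_pos: [0.4952, -0.2212, 0.2375]
tool_rot: [-3.141, -0.004, -0.708]
contact_force: [0.1, -0.1, 0.2]
opening: 0.0004
grip_force: 0.0
```

```bash
python3 ang.py; python3 - <<'E'
from h import *
def redbox(f):
    a=cv2.cvtColor(cv2.imread(f),cv2.COLOR_BGR2HSV).astype(int); r=((a[...,0]<6)|(a[...,0]>172))&(a[...,1]>150)&(a[...,2]>60); r[:215]=0;r[:,:320]=0;r[:,390:]=0;r[300:]=0
    y,x=np.nonzero(r); return (x.min(),x.max(),y.min(),y.max(),len(x),x.mean().round(1),y.mean().round(1)) if len(x) else None
print(redbox("pics/scene0.png"),redbox("pics/last.png"),observe()["tool_pos"])
w=camera_model("wrist");hx,hy,f0=np.load("w.npy")
for d in(-10,0,10): f=f0-np.radians(d); print(d,proj(w,[hx+.075*np.cos(f),hy+.075*np.sin(f),.192]))
a=read_camera("wrist")[:,:,::-1]; cv2.imwrite("pics/wr.png",a); a=cv2.cvtColor(a,cv2.COLOR_BGR2HSV).astype(int); r=((a[...,0]<6)|(a[...,0]>172))&(a[...,1]>140)&(a[...,2]>60)
n,_,st,c=cv2.connectedComponentsWithStats(r.astype(np.uint8)); print([(c[i].round(),st[i].tolist()) for i in range(1,n) if st[i,4]>40])
E
```

```text
spoke 1.0 [0, 1, 2, 3, 4, 5, 356, 357, 358, 359]
handle 1.0 [0, 1, 2, 3, 4, 5, 6, 7, 8, 9, 351, 352, 353, 354]
tcp circle angle 355.3 r 0.2064 z 0.2375 [ 0.1 -0.1  0.2] [-0.56  0.34  1.4  -0.    1.4   1.72] yaw -0.708 21.9667
(np.int64(345), np.int64(358), np.int64(227), np.int64(267), 374, np.float64(351.0), np.float64(243.7)) (np.int64(345), np.int64(358), np.int64(227), np.int64(267), 377, np.float64(351.1), np.float64(243.5)) [ 0.49122918 -0.22635912  0.23669287]
-10 [181.03230424 276.61073587]
0 [184.2165983  289.21268685]
10 [184.90852467 301.37251017]
[(array([523., 144.]), [500, 122, 47, 44, 1620]), (array([192., 263.]), [156, 248, 63, 32, 1313])]
```

The handle is back exactly: the red box spans 345-358 by 227-267 in both the start and current pictures. Now the button, aiming at (0.463, -0.267).

Request:
{"api": "step_arm", "payload": {"commands": [[0,-1.4,-2,0,0,0,0],[0,-2.8,-4.1,0,0,0,0],[0,-2.8,-4.1,-3,0,0,0],[0,-2.8,-4.1,-6,0,0,0],[0,-2.8,-4.1,-9,0,0,0]]}}

```text
time: 22.48
tool_pos: [0.467, -0.2609, 0.1452]
tool_rot: [-3.141, -0.002, -0.71]
contact_force: [0.9, 0.4, -1.0]
opening: 0.0003
grip_force: 0.0
```

Request:
{"api": "step_arm", "payload": {"commands": [[0,0,0,-3,0,0,0],[0,0,0,-5,0,0,0],[0,0,0,-7,0,0,0],[0,0,0,-8.5,0,0,0],[0,0,0,-8.5,0,0,0]]}}

```text
time: 22.9
tool_pos: [0.4652, -0.2589, 0.0577]
tool_rot: [3.141, 0.006, -0.709]
contact_force: [-0.6, 0.3, 1.0]
opening: 0.0
grip_force: 0.0
```

Request:
{"api": "step_arm", "payload": {"commands": [[0,0,0,0,0,0,0],[0,0,0,0,0,0,0]]}}

```text
time: 23.07
tool_pos: [0.4672, -0.2606, 0.0618]
tool_rot: [-3.141, -0.002, -0.71]
contact_force: [-0.2, 0.0, 0.5]
opening: 0.0005
grip_force: 0.0
```

Tip is about 2 cm over the button. I'll shift by (-0.4, -0.6) and go down slowly.

Request:
{"api": "step_arm", "payload": {"commands": [[0,-0.4,-0.6,0,0,0,0],[0,-0.4,-0.6,-0.8,0,0,0],[0,-0.4,-0.6,-1.6,0,0,0],[0,-0.4,-0.6,-1.6,0,0,0],[0,-0.4,-0.6,-1.6,0,0,0]]}}

```text
time: 23.48
tool_pos: [0.4618, -0.2661, 0.0446]
tool_rot: [3.141, 0.001, -0.711]
contact_force: [-1.2, -1.7, 2.5]
opening: 0.0
grip_force: 0.7
```

Request:
{"api": "step_arm", "payload": {"commands": [[0,0,0,-0.3,0,0,0],[0,0,0,-0.5,0,0,0],[0,0,0,-0.5,0,0,0]]}}

```text
time: 23.73
tool_pos: [0.4622, -0.2662, 0.0399]
tool_rot: [3.141, -0.0, -0.711]
contact_force: [-1.4, -0.7, 3.4]
opening: 0.0004
grip_force: 1.8
```

Request:
{"api": "step_arm", "payload": {"commands": [[0,0,0,-0.2,0,0,0],[0,0,0,-0.3,0,0,0],[0,0,0,-0.3,0,0,0]]}}

```text
time: 23.98
tool_pos: [0.4624, -0.2663, 0.0391]
tool_rot: [3.141, -0.001, -0.711]
contact_force: [-5.1, 3.0, 19.9]
opening: 0.0004
grip_force: 9.8
```

The button bottomed out hard: the force climbed from 3.4 to 20 N at the 6 mm stop. Lifting off now.

Request:
{"api": "step_arm", "payload": {"commands": [[0,0,0,1,0,0,0],[0,0,0,3,0,0,0],[0,0,0,6,0,0,0],[0,0,0,10,0,0,0],[0,0,0,14,0,0,0]]}}

```text
time: 24.4
tool_pos: [0.4616, -0.2654, 0.1778]
tool_rot: [-3.141, 0.002, -0.711]
contact_force: [1.4, -1.0, 0.1]
opening: 0.0005
grip_force: 0.0
```

Request:
{"api": "step_arm", "payload": {"commands": [[0,0,0,3,0,0,0],[0,0,0,5,0,0,0],[0,0,0,5,0,0,0],[0,0,0,5,0,0,0],[0,0,0,5,0,0,0]]}}

```text
time: 24.82
tool_pos: [0.4617, -0.2656, 0.2257]
tool_rot: [3.142, 0.002, -0.711]
contact_force: [-0.2, -0.4, -0.7]
opening: 0.0007
grip_force: 0.0
```

```bash
python3 ang.py && python3 -c "
from cell import *
print(observe()['contact_force'],hand_in())"
```

```text
spoke 1.0 [0, 1, 2, 3, 4, 5, 356, 357, 358, 359]
handle 1.0 [0, 1, 2, 3, 4, 5, 6, 7, 8, 9, 351, 352, 353, 354]
tcp circle angle 359.0 r 0.26 z 0.2257 [-0.2 -0.4 -0.7] [-0.67  0.33  1.44  0.    1.37  1.62] yaw -0.711 24.8167
the job is handed in; nothing more can be done
[0.76335188 0.76705555 0.06889764] None
```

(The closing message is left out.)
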